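# Take the cover plate off a fryer's control head

## Task

Take the steel cover plate off the fryer's sloping control head for washing: turn the black keeper in its window until the bar lies along the slope, in line with the keyhole slots, then slide the plate up to the wide ends of its keyholes and lift it off the studs without forcing it. Lay it, without dropping it, flat in the shallow aluminium tray with its grip upwards and leave it there; do not knock the other things on the counter out of place.

Things in the scene. Friction and masses are not known exactly. Their poses are not given: they have to be found in the camera images.
- head: Fryer control head, fixed: white wedge 220 mm wide (y), 229 mm deep (x), its steel face sloping up at 26 degrees from level, away from the robot. Origin: centre of underside; x to its high back, z up. Lower edge of the face at x -110, z 35 mm; upper at x +119, z 147. The top 70 mm of the face is a blue strip with a dial (22 mm high) and a switch. Fitted to the face: two studs and the keeper.
- plate: Loose steel cover plate, 130 (x) by 180 (y) by 4 mm, 0.3 to 0.52 kg, held on the sloping face by two headed studs in keyholes at y +62 and y -62 mm. Origin: on its underside, 70 mm from its lower and 60 from its upper edge; x up the slope, y to the left, z out of the face. Window for the keeper: y -12 to +12, x -27 to +54 mm. The plate rests by friction; it takes under 10 N to slide it up.
- keyhole_left (a point): Centre of the wide hole (eight-sided, 22 mm across, plate x -17 to +5) of the left keyhole, at x -6, y +62 mm on the plate's underside; axes as plate. From the hole a slot 11 mm wide runs up the plate to x +32. Studs: level with each other, shank 8 mm in diameter, flat head 16 mm in diameter, 7 to 10 mm above the face. A head passes only within 3 mm of the hole's centre.
- keyhole_right (a point): The same at y -62 mm. Where along the slots the studs start is not measured and differs each time: between x +8 and x +28 of the plate, since their bar can be clamped anywhere in that range (it does not move). Slid up, the plate stops when the shanks strike the lower rims of the wide holes (studs at x -13), where the heads overlap the rims: 7 mm back down from that stop they are centred.
- plate_grip (a point): Middle of the top of the plate's black bar grip: 60 mm long (y), 10 mm thick (x), standing from the plate's front at z 4 to z 36 mm; it is centred at x -52, y 0 of plate, this point is at z 36. Same axes as plate.
- keeper (a joint): Angle of the keeper, a turn-button that stands through the plate's window: 0 (or +-3.14) when its bar lies along the slope, in line with the keyhole slots, so that the window can pass over it; near 1.57 it lies across and holds the plate on. Positive: anticlockwise seen from in front of the face. Light friction (0.05 N m), no stop or click near these angles; it stays where it is left.
- keeper_top (a point): Centre of the top of the keeper, on its turning axis, 36 mm above the sloping face. x along its bar, z out of the face. The bar is black, 34 mm long, 10 mm thick, and stands from 7 to 36 mm above the face; its axis stands on the middle line of the face (y 0), 117 mm up the slope from the face's lower edge.
- tray: Shallow rectangular aluminium wash tray, fixed on the counter, 200 mm (x) by 250 mm (y), 30 mm high, walls 5 mm, open on top. Origin: centre of its underside.
- tray_in (a point): Centre of the tray's inner floor; axes as tray.
- shaker: Bystander: glass shaker with a steel top, 40 mm diameter, 85 mm high; origin at the centre of its underside.
- sauce: Bystander: yellow squeeze bottle, 60 mm diameter, 170 mm high, standing behind the control head; origin at the centre of its underside.
- ramekin: Bystander: white ramekin, 76 mm diameter, 42 mm high, standing behind the tray; origin at the centre of its underside.
- spatula: Bystander: spatula lying along its x axis.
- driver: Bystander: screwdriver lying along its x axis.
- mug: Bystander: blue mug, 80 mm diameter, 90 mm high; origin at the centre of its underside.
- oil: Bystander: amber bottle, 72 mm diameter, 200 mm high; origin at the centre of its underside.
Mind the look-alikes: they are no part of the job. What is shaped like the plate but red or yellow is not meant.

How it is judged:
On the way, in this order (a step that is already met when the one before it is completed fails the run):
1. the keeper is in line with the slots (within 0.2 rad) while the plate still hangs on the studs (angle between the x axis of keeper_top and the x axis of plate, either way round below 0.2 rad and distance between plate and keeper_top below 0.075 m), for 0.2 s.
2. the plate is off the studs, carried at least 20 mm clear of them (distance between plate and keeper_top above 0.1 m and contact force between plate and head below 0.1 N), for 0.2 s.
At the end, for the whole second after the job is handed in: The plate lies flat on the tray's floor (within 5 mm of it and 0.06 rad of level), grip upwards, its origin within 55 mm of the tray's centre, at rest and released (horizontal distance between plate and tray_in below 0.055 m and z of plate in the frame of tray_in between -0.005 and 0.005 m and angle between plate's own z axis and vertical below 0.06 rad and linear speed of plate below 0.02 m/s); the robot touches nothing.
It fails at once if the plate is forced: it and the control head (with its studs and keeper) press on each other with over 60 N (contact force between plate and head above 60 N).
It fails at once if the plate is dropped: it falls free faster than 0.8 m/s (linear speed of plate above 0.8 m/s and contact force between the fingers and plate below 0.05 N).
It fails at once if a bystander is moved more than 30 mm (distance of any of shaker, sauce, ramekin, spatula, driver, mug, oil from where it was at the start of the episode above 0.03 m).
It also fails if it takes over 51 s, if anything falls off the work surface, if the arm or the gripper's body presses on something with over 40 N, if the wrist force passes 120 N, or if a joint passes its speed limit or range.

## Robot

A 7-joint arm with a two-finger parallel gripper is mounted at the origin on the work surface. World frame = base frame: x ahead of the robot, y to its left, z up, the work surface at z = 0. Lengths are in m, angles in rad, forces in N, time in s.
With the tool pointing down it reaches from about 0.4 to 0.875 m from the base axis. Payload 4.4 kg.
Tool frame: the origin (TCP) lies at the very end of the fingers, on their centre line; the grasp point (between the pads) lies robot.hold_point_z behind it (robot.hold_point_z is the distance from the TCP to the grasp point, in m); z points along the fingers, y is the line along which they close (so a half turn about z gives the same grasp; the last joint's range is limited). The gripper opens to 85 mm and grips with 20 to 120 N. Pads are 22 mm wide; open, the fingers measure 114 mm over their backs; the gripper's body (76 mm by 85 mm) begins 54 mm behind the grasp point. The pads swing forward as they close: fully open they stand 13 mm farther back than shut.
Start: joints at [1.202, 0.628, 0.038, 1.517, -0.027, 0.996, -0.02], TCP at [0.194, -0.62, 0.231] pointing down, gripper open.
Joint ranges: [-3.06, 3.06], [-0.37, 2.12], [-1.25, 1.32], [0.18, 2.47], [-1.1, 4.24], [0.23, 1.98], [-2.94, 2.94]. Speed limits (rad/s): [2.57, 2.57, 3.14, 3.14, 3.14, 3.14, 3.14].

## Interface

Orientations are given as a unit quaternion [x, y, z, w].
In Python, from plant import robot gives the robot as it stands.
- The arm moves only by the shell command python3 -m jog 'ROWS' [OPENING]. ROWS is JSON, a list of rows, each an object of numbers: "dx", "dy", "dz": the shift along the world's x, y, z scaled (see below); "rx", "ry", "rz": the turn, a rotation vector about the world's x, y, z scaled (see below). In form: [{"dx": .., "dy": .., "dz": .., "rx": .., "ry": .., "rz": ..}, ...]. A call has 1 to 10 rows; each row shifts and turns the commanded pose from where the row before left it; what a row does not reach is not made up. The controller multiplies each number of a shift by 25 mm and each number of a turn by 0.08 rad. A row lasts 1/12 s, in which the tool goes at most 41.7 mm and 7.16 degrees, less where a joint would pass 70% of its speed; a pose out of reach is approached as far as the arm can. A call with a number of a shift or a turn outside -1 to 1 is refused whole. A call with a gripper value outside its range is refused whole. OPENING is the gripper command: -1 is shut, 1 is fully open, values between are in proportion, set as the call begins (- or left out, the last holds). The fingers move at their own pace and stop on an object; the grip force is fixed at half the most. Time passes only in rows, so rows that do not move let the fingers close. It gives the time, the measured TCP pose, the force and the opening at its end, in the units of the state.
- robot.get_obs(): the state, without advancing time (a new reading comes with each control period).
- robot.grab_frame(name): name is "scene" or "top"; returns (picture, depth): 420x560x3 uint8, red, green, blue; 420x560 float32, m along the optical axis (not along the pixel's ray), 0 where there is no reading.
- robot.calibration(name): a dict with "camera_matrix" (3x3 intrinsics, pixels), "extrinsics" (4x4, takes a point from camera to world coordinates). Camera axes: x right, y up, looking along -z (the intrinsics and any distortion apply to the point x, -y, -z); pixel columns grow to the right and rows downward; lengths in m; the calibration is good to about 2 mm. A picture is of the moment at which its call begins. calibration takes no time and is no camera call.
- robot.hand_in(): hands the job in, once; it reports no verdict.
The state is a dict: "time_s": time; "joint_positions": joint angles; "qd": joint speeds; "joint_efforts": joint torques, N m; "ee_pos": TCP position; "tcp_rot": TCP orientation; "force": force on the tool from outside, world axes, zero at the start; "ft_torque": the same for the moment, N m; "grip_width": finger opening in m.
Only numpy, scipy, OpenCV 4.12 (cv2) and the standard library are available. Lean on these libraries where they do the work, as an engineer would, in place of code of your own. Each camera call takes 0.05 s, during which the arm holds its last target. There are 200 camera calls.

## Working session

There is one attempt and no reset: what is moved stays moved. The work goes in short steps, Python scripts to look and compute and a shell command to move; the robot and the scene stay as the last step left them, time stands still between calls to the robot, and variables do not carry over. Pictures are saved under pics/ and viewed, on a budget of 10 in all, crops included, one or two more only if the job needs it, and the job is handed in when it is done.

```bash
mkdir -p pics; ls; python3 - <<'E'
from plant import robot
import cv2
print(robot.get_obs(), robot.hold_point_z)
import numpy as np
for n in("scene","top"):
    p,d=robot.grab_frame(n); cv2.imwrite(f"pics/{n}0.png",cv2.resize(p[:,:,::-1],(784,588)))
    np.savez(f"pics/{n}0.npz",p=p,d=d); print(robot.calibration(n))
E
```

```text
pics
{'time_s': 0.0, 'joint_positions': array([ 1.20217221,  0.62938898,  0.0384344 ,  1.5183809 , -0.02700232,
        0.99628625, -0.01998003]), 'qd': array([-1.62948107e-04,  8.37278003e-04,  2.53533174e-04, -2.47683970e-05,
       -4.05033224e-04, -1.29565050e-03, -5.56077307e-04]), 'joint_efforts': array([-6.83889739e-04, -5.63396502e+01,  1.22605160e+00, -1.93449014e+01,
        1.10638101e-02,  1.05546601e-02,  3.29620747e-06]), 'ee_pos': array([ 0.19368424, -0.6198096 ,  0.23035705]), 'tcp_rot': array([ 9.88556759e-01,  1.50846239e-01, -1.57490511e-04, -9.59998973e-04]), 'force': array([-0.22808915,  0.40674379, -0.60037367]), 'ft_torque': array([0.02910224, 0.02163294, 0.00954055]), 'grip_width': 0.08522756797074042} 0.0187
{'camera_matrix': array([[491.99726138,   0.        , 277.09240347],
       [  0.        , 491.99726138, 205.53063151],
       [  0.        ,   0.        ,   1.        ]]), 'extrinsics': array([[-0.2583741 , -0.79888415,  0.54316383,  1.23803812],
       [ 0.96604095, -0.21527993,  0.14289656,  0.20140796],
       [ 0.00277448,  0.56163927,  0.82737756,  1.2780914 ],
       [ 0.        ,  0.        ,  0.        ,  1.        ]])}
{'camera_matrix': array([[414.29268121,   0.        , 278.04496226],
       [  0.        , 414.29268121, 223.36817748],
       [  0.        ,   0.        ,   1.        ]]), 'extrinsics': array([[-0.01723311,  0.99001239, -0.13992311,  0.27255643],
       [-0.99980055, -0.01564989,  0.01240743,  0.00720878],
       [ 0.01009373,  0.14010903,  0.99008463,  1.56088658],
       [ 0.        ,  0.        ,  0.        ,  1.        ]])}
```

View pics/scene0.png

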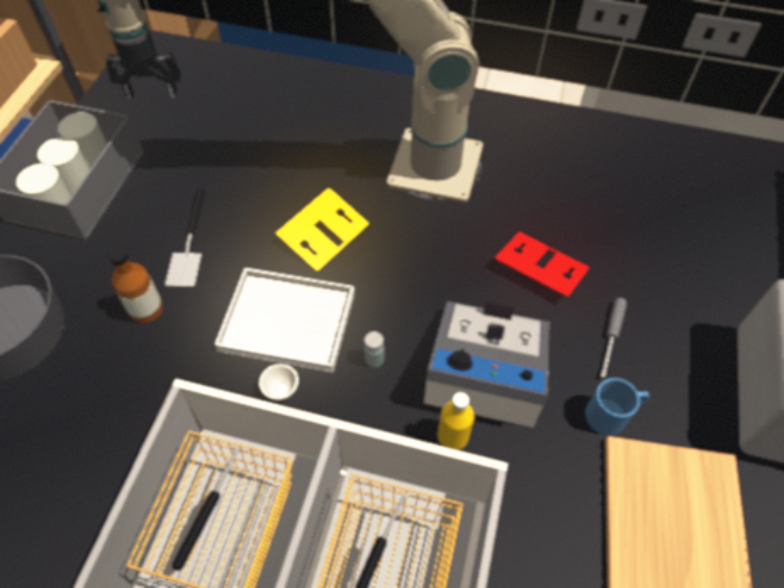

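View pics/top0.png

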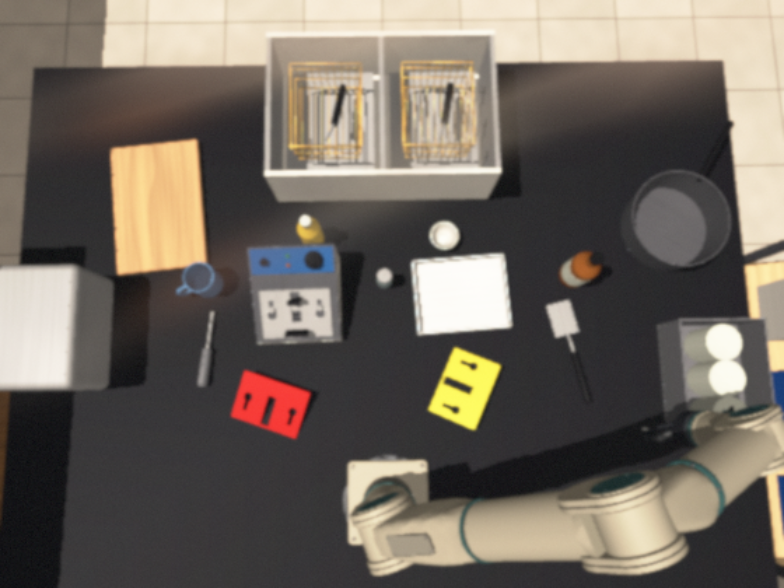

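Scene: head around (490,360), tray at (285,318), with the shaker between them at (373,348). Top: head (295,295), tray (462,293). Next I'll enlarge the head and fit poses from depth.

```bash
cat > h.py <<'E'
import numpy as np,cv2
from plant import robot
def cloud(n,d):
    c=robot.calibration(n);K=c["camera_matrix"];E=c["extrinsics"]
    v,u=np.indices(d.shape)
    P=np.stack([(u-K[0,2])/K[0,0]*d,-(v-K[1,2])/K[1,1]*d,-d],-1)
    return P@E[:3,:3].T+E[:3,3]
def pix(n,X):
    c=robot.calibration(n);K=c["camera_matrix"];E=c["extrinsics"]
    p=(np.asarray(X)-E[:3,3])@E[:3,:3]
    return np.stack([K[0,0]*p[...,0]/-p[...,2]+K[0,2],-K[1,1]*p[...,1]/-p[...,2]+K[1,2]],-1)
E
python3 - <<'E'
from h import *
S=np.load("pics/scene0.npz");T=np.load("pics/top0.npz")
a=cv2.resize(S["p"][205:310,295:400],(600,600),interpolation=cv2.INTER_CUBIC)
b=cv2.resize(T["p"][165:255,170:260],(600,600),interpolation=cv2.INTER_CUBIC)
cv2.imwrite("pics/c0.png",cv2.resize(np.hstack([a,b]),(800,400))[:,:,::-1])
for n,F,(u0,u1,v0,v1) in (("top",T,(165,260,165,255)),("scene",S,(295,400,205,310))):
    P=cloud(n,F["d"])[v0:v1,u0:u1].reshape(-1,3); ok=F["d"][v0:v1,u0:u1].ravel()>0
    P=P[ok&(P[:,2]>0.03)&(P[:,2]<.2)]
    # ransac plane tilted ~26deg
    rng=np.random.default_rng(0);best=None
    for _ in range(3000):
        q=P[rng.choice(len(P),3,False)];m=np.cross(q[1]-q[0],q[2]-q[0]);L=np.linalg.norm(m)
        if L<1e-5: continue
        m/=L; m*=np.sign(m[2])
        if abs(np.arccos(m[2])-.454)>.12: continue
        i=abs((P-q[0])@m)<.004
        if best is None or i.sum()>best.sum(): best=i
    Q=P[best];c=Q.mean(0);m=np.linalg.svd(Q-c)[2][2];m*=np.sign(m[2])
    print(n,len(P),best.sum(),"c",c,"n",m,"tilt",np.degrees(np.arccos(m[2])),"yaw",np.degrees(np.arctan2(-m[1],-m[0])))
    r=cv2.minAreaRect(((Q[:,:2])*1000).astype(np.float32)); print("rect xy",r)
# tray
for n,F,(u0,u1,v0,v1) in (("top",T,(285,375,170,245)),("scene",S,(148,262,185,270))):
    P=cloud(n,F["d"])[v0:v1,u0:u1].reshape(-1,3)
    r=P[(P[:,2]>.018)&(P[:,2]<.045)]; print(n,"tray",cv2.minAreaRect((r[:,:2]*1000).astype(np.float32)),np.median(P[(P[:,2]<.018),2]))
E
```

```text
top 4464 2867 c [0.53829122 0.23179548 0.09538481] n [-0.43042325 -0.00595493  0.90260754] tilt 25.497038505331286 yaw 0.7926395541648964
rect xy ((532.8012084960938, 230.37261962890625), (230.4898681640625, 220.44993591308594), 1.5357786417007446)
scene 6373 3536 c [0.55316052 0.23340298 0.10230755] n [-0.42466678 -0.00840308  0.90531073] tilt 25.13483481171367 yaw 1.1335910149963957
rect xy ((566.4649658203125, 231.21209716796875), (293.25323486328125, 219.85252380371094), 1.401407241821289)
top tray ((568.5123291015625, -205.3634033203125), (259.6290283203125, 251.5928955078125), 3.795273542404175) 0.002228810015536098
scene tray ((564.6338500976562, -174.14962768554688), (259.6641845703125, 313.46856689453125), 4.5612616539001465) 0.0027330456499343736
```

View pics/c0.png

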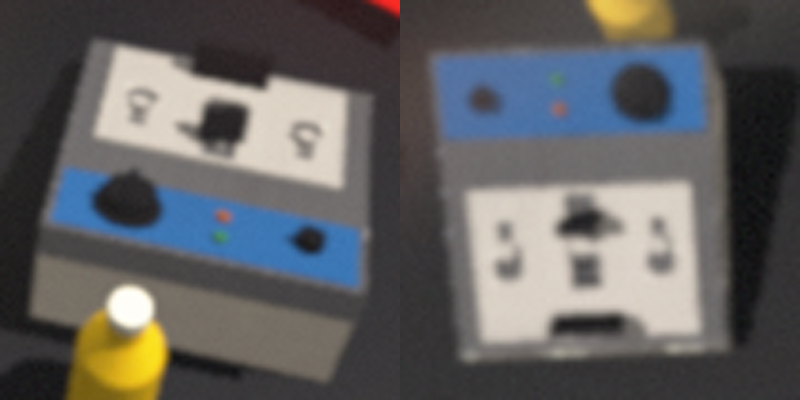

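Crop: keeper lies across the slope (bar sideways at (590,222) in the right panel), with the window visible above and below it. I'll refine the head and tray poses next, then rectify the face.

```bash
cat >> h.py <<'E'
from scipy.optimize import least_squares
HX,HY,YAW=0.528,0.2305,np.radians(1.3)
c26,s26=np.cos(np.radians(26)),np.sin(np.radians(26))
def face(s,y,h,hp=None):
    """slope distance s from lower edge, y left, h above face -> world"""
    X,Y,W=hp if hp is not None else (HX,HY,YAW)
    s,y,h=np.broadcast_arrays(s,y,h)
    x=-.110+s*c26-h*s26; z=.035+s*s26+h*c26
    return np.stack([X+x*np.cos(W)-y*np.sin(W),Y+x*np.sin(W)+y*np.cos(W),z],-1)
def rect(n,img,h,s0,s1,y0,y1,k,hp=None):
    # image: up = up slope, left = +y ; k px per m
    s=s1-np.arange(int((s1-s0)*k))/k; y=y1-np.arange(int((y1-y0)*k))/k
    q=pix(n,face(s[:,None],y[None,:],h,hp)).astype(np.float32)
    return cv2.remap(img,q[...,0],q[...,1],cv2.INTER_CUBIC)
E
python3 - <<'E'
from h import *
S=np.load("pics/scene0.npz");T=np.load("pics/top0.npz")
def ray(n,u,v,z):
    c=robot.calibration(n);K=c["camera_matrix"];E=c["extrinsics"]
    d=E[:3,:3]@np.array([(u-K[0,2])/K[0,0],-(v-K[1,2])/K[1,1],-1]);o=E[:3,3];return o+d*(z-o[2])/d[2]
for n,L in (("top",[(411,259),(506,253),(513,328),(416,335)]),("scene",[(247,269),(355,287),(333,368),(216,350)])):
    C=np.array([ray(n,u/1.4,v/1.4,.03) for u,v in L]); print(n,C.round(3).tolist(),C.mean(0))
sh={"top":T["p"],"scene":S["p"]}
row=lambda h,a:np.hstack([rect(n,sh[n],h,*a) for n in("top","scene")])
cv2.imwrite("pics/r0.png",np.hstack([row(.004,(-.02,.27,-.12,.12,1300)),cv2.resize(np.vstack([rect(n,sh[n],.036,.07,.165,-.04,.04,2000) for n in("top","scene")]),(160,377))])[:,:,::-1])
# blue strip colour fit of head pose
for n in sh:
    hsv=cv2.cvtColor(sh[n],cv2.COLOR_RGB2HSV);m=cv2.inRange(hsv,(100,110,60),(125,255,255))
    D=np.load(f"pics/{n}0.npz")["d"];P=cloud(n,D)
    m=(m>0)&(P[...,2]>.1)&(P[...,2]<.17)&(abs(P[...,1]-.23)<.14)
    r=cv2.minAreaRect((P[m][:,:2]*1000).astype(np.float32));print(n,m.sum(),r)
E
```

```text
top [[0.635, -0.073, 0.03], [0.647, -0.331, 0.03], [0.443, -0.341, 0.03], [0.428, -0.082, 0.03]] [ 0.5381624  -0.20673351  0.03      ]
scene [[0.452, -0.331, 0.03], [0.436, -0.084, 0.03], [0.638, -0.071, 0.03], [0.661, -0.316, 0.03]] [ 0.54645178 -0.2005487   0.03      ]
top 771 ((611.2014770507812, 231.88165283203125), (58.59433364868164, 202.86428833007812), 1.6300088167190552)
scene 955 ((613.0149536132812, 231.02972412109375), (61.594512939453125, 206.91400146484375), 0.603579580783844)
```

View pics/r0.png

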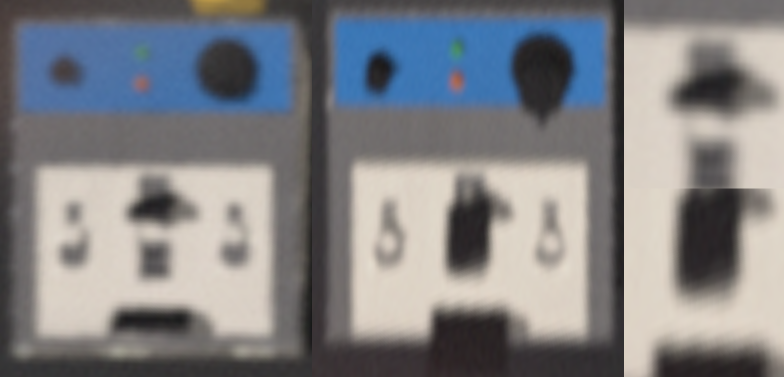

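Rectified face: outline and plate (rows 165 to 338, s about .143 to .011) match the assumed head pose within about 2 mm. The keeper is nearly across. Next I'll get its angle from depth and work out the approach.

```bash
cat >> h.py <<'E'
from scipy.spatial.transform import Rotation as R
def toolR(tilt,yaw,spin):
    """tool z=-normal of face tilted by tilt, tool y = up slope turned by spin about the normal (out)"""
    B=R.from_euler('z',yaw)*R.from_euler('y',-tilt)   # columns: up slope, left, normal
    return B*R.from_euler('z',spin)*R.from_matrix(np.array([[0,1,0],[1,0,0],[0,0,-1.]]).T)
def go(P,Q):
    o=robot.get_obs();d=np.asarray(P)-o["ee_pos"];r=(Q*R.from_quat(o["tcp_rot"]).inv()).as_rotvec()
    print("t",round(o["time_s"],2),"at",o["ee_pos"].round(4),"shift units",(d/.025).round(2),"turn units",(r/.08).round(2),"F",o["force"].round(1),"w",o["grip_width"].round(4),"q",o["joint_positions"].round(2))
E
python3 - <<'E'
from h import *
for n in("top","scene"):
    P=cloud(n,np.load(f"pics/{n}0.npz")["d"]).reshape(-1,3)
    q=P-face(0,0,0);W=R.from_euler('z',YAW)*R.from_euler('y',-np.radians(26));q=W.inv().apply(q)
    pl=q[(abs(q[:,0]-.06)<.07)&(abs(q[:,1])<.085)];print(n,"plate h",np.median(pl[:,2]))
    k=q[(abs(q[:,0]-.117)<.03)&(abs(q[:,1])<.03)&(q[:,2]>.026)]
    r=cv2.minAreaRect((k[:,:2]*1000).astype(np.float32));print(len(k),k.mean(0),k.max(0),r)
    e=np.linalg.eigh(np.cov(k[:,:2].T));print("angle deg",np.degrees(np.arctan2(e[1][1,1],e[1][0,1])),e[0]**.5)
    g=q[(q[:,0]<.06)&(abs(q[:,1])<.05)&(q[:,2]>.028)&(q[:,2]<.05)];print("grip",len(g),g.mean(0),g.min(0),g.max(0))
go(face(.117,0,.10),toolR(np.radians(26),YAW,0))
E
```

```text
top plate h 0.003349236216804023
34 [ 0.11816747 -0.00108246  0.03448264] [0.12578434 0.01564699 0.04010299] ((116.49275970458984, -0.9038963317871094), (12.297672271728516, 31.944812774658203), 14.610981941223145)
angle deg 105.1460902120295 [0.00349138 0.00986447]
grip 209 [-0.11396899 -0.01729727  0.03914379] [-0.1959742  -0.04994245  0.02801628] [0.03633459 0.03990039 0.04976315]
scene plate h 0.003954351502532108
56 [0.11951784 0.0004573  0.03251898] [0.12802557 0.01636862 0.03772315] ((118.11243438720703, -0.40421295166015625), (14.785208702087402, 33.80746078491211), 14.749299049377441)
angle deg 107.13197614348748 [0.00341164 0.00983118]
grip 346 [-0.53201009 -0.00845372  0.03632842] [-1.92244024 -0.04952532  0.02801347] [0.04087579 0.04997066 0.04992519]Traceback (most recent call last):
  File "<stdin>", line 10, in <module>
  File "h.py", line 33, in go
    print("t",round(o["time_s"],2),"at",o["ee_pos"].round(4),"shift units",(d/.025).round(2),"turn units",(r/.08).round(2),"F",o["force"].round(1),"w",o["grip_width"].round(4),"q",o["joint_positions"].round(2))
                                                                                                                                                       ^^^^^^^^^^^^^^^^^^^^^
AttributeError: 'float' object has no attribute 'round'
```

```bash
sed -i 's/o\["grip_width"\].round(4)/round(float(o["grip_width"]),4)/' h.py; python3 - <<'E'
from h import *
print(face(.117,0,.012), face(.117,0,.10))
go(face(.117,0,.10),toolR(np.radians(26),YAW,np.radians(15.5)))
E
```

```text
[0.51790105 0.23027082 0.09707495] [0.47933432 0.22939562 0.17616883]
t 0.1 at [ 0.1937 -0.6199  0.2305] shift units [11.43 33.97 -2.17] turn units [-4.33 -4.58 19.15] F [-0.6 -0.2 -0.6] w 0.0851 q [ 1.2   0.63  0.04  1.52 -0.03  1.   -0.02]
```

```bash
A='{"dx":0.7,"dy":0.95,"dz":0.2,"rx":-0.18,"ry":-0.19,"rz":0.8}'; python3 -m jog '[{"dx":0.7,"dy":0.95,"dz":0.2,"rx":-0.18,"ry":-0.19,"rz":0.8},{"dx":0.7,"dy":0.95,"dz":0.2,"rx":-0.18,"ry":-0.19,"rz":0.8},{"dx":0.7,"dy":0.95,"dz":0.2,"rx":-0.18,"ry":-0.19,"rz":0.8},{"dx":0.7,"dy":0.95,"dz":0.2,"rx":-0.18,"ry":-0.19,"rz":0.8},{"dx":0.7,"dy":0.95,"dz":0.2,"rx":-0.18,"ry":-0.19,"rz":0.8},{"dx":0.7,"dy":0.95,"dz":0.2,"rx":-0.18,"ry":-0.19,"rz":0.8},{"dx":0.7,"dy":0.95,"dz":0.2,"rx":-0.18,"ry":-0.19,"rz":0.8},{"dx":0.7,"dy":0.95,"dz":0.2,"rx":-0.18,"ry":-0.19,"rz":0.8},{"dx":0.7,"dy":0.95,"dz":0.2,"rx":-0.18,"ry":-0.19,"rz":0.8},{"dx":0.7,"dy":0.95,"dz":0.2,"rx":-0.18,"ry":-0.19,"rz":0.8}]' -0.2
python3 -m jog '[{"dx":0.4,"dy":0.95,"rx":-0.18,"ry":-0.19,"rz":0.8},{"dx":0.4,"dy":0.95,"rx":-0.18,"ry":-0.19,"rz":0.8},{"dx":0.4,"dy":0.95,"rx":-0.18,"ry":-0.19,"rz":0.8},{"dx":0.4,"dy":0.95,"rx":-0.18,"ry":-0.19,"rz":0.8},{"dx":0.4,"dy":0.95,"rx":-0.18,"ry":-0.19,"rz":0.8},{"dx":0.4,"dy":0.95,"rx":-0.18,"ry":-0.19,"rz":0.8},{"dx":0.4,"dy":0.95,"rx":-0.18,"ry":-0.19,"rz":0.8},{"dx":0.4,"dy":0.95,"rx":-0.18,"ry":-0.19,"rz":0.8},{"dx":0.4,"dy":0.95,"rx":-0.18,"ry":-0.19,"rz":0.8},{"dx":0.4,"dy":0.95,"rx":-0.18,"ry":-0.19,"rz":0.8}]'
python3 -c "
from h import *
go(face(.117,0,.10),toolR(np.radians(26),YAW,np.radians(15.5)))"
```

```text
time_s: 0.93
ee_pos: [0.3693, -0.3814, 0.2813]
tcp_rot: [0.885, 0.454, 0.063, 0.081]
force: [0.4, -0.6, -0.4]
grip_width: 0.0343
t 0.93 at [ 0.3693 -0.3814  0.2813] shift units [ 4.4  24.43 -4.21] turn units [-2.51 -2.66 11.11] F [ 0.4 -0.6 -0.4] w 0.0343 q [ 0.96  0.32 -0.22  1.95  0.    0.69  0.14]$[0]: bad value
```

```bash
python3 -m jog '[{"dx":0.4,"dy":0.95,"dz":0,"rx":-0.18,"ry":-0.19,"rz":0.8},{"dx":0.4,"dy":0.95,"dz":0,"rx":-0.18,"ry":-0.19,"rz":0.8},{"dx":0.4,"dy":0.95,"dz":0,"rx":-0.18,"ry":-0.19,"rz":0.8},{"dx":0.4,"dy":0.95,"dz":0,"rx":-0.18,"ry":-0.19,"rz":0.8},{"dx":0.4,"dy":0.95,"dz":0,"rx":-0.18,"ry":-0.19,"rz":0.8},{"dx":0.4,"dy":0.95,"dz":0,"rx":-0.18,"ry":-0.19,"rz":0.8},{"dx":0.4,"dy":0.95,"dz":0,"rx":-0.18,"ry":-0.19,"rz":0.8},{"dx":0.4,"dy":0.95,"dz":0,"rx":-0.18,"ry":-0.19,"rz":0.8},{"dx":0.4,"dy":0.95,"dz":0,"rx":-0.18,"ry":-0.19,"rz":0.8},{"dx":0.4,"dy":0.95,"dz":0,"rx":-0.18,"ry":-0.19,"rz":0.8}]' -
python3 -c "
from h import *
go(face(.117,0,.10),toolR(np.radians(26),YAW,np.radians(15.5)))"
```

```text
time_s: 1.77
ee_pos: [0.4688, -0.1442, 0.2811]
tcp_rot: [0.682, 0.705, 0.119, 0.153]
force: [0.4, -0.5, 0.1]
grip_width: 0.034
t 1.77 at [ 0.4688 -0.1442  0.2811] shift units [ 0.42 14.94 -4.2 ] turn units [-0.7  -0.76  3.12] F [ 0.4 -0.5  0.1] w 0.034 q [ 0.67  0.2  -0.45  2.21  0.1   0.37  0.2 ]
```

```bash
python3 -m jog '[{"dx":0,"dy":1,"dz":0,"rx":-0.18,"ry":-0.19,"rz":0.8},{"dx":0,"dy":1,"dz":0,"rx":-0.18,"ry":-0.19,"rz":0.8},{"dx":0,"dy":1,"dz":0,"rx":-0.18,"ry":-0.19,"rz":0.8},{"dx":0,"dy":1,"dz":0,"rx":-0.18,"ry":-0.19,"rz":0.8},{"dx":0,"dy":1,"dz":0,"rx":0,"ry":0,"rz":0},{"dx":0,"dy":1,"dz":0,"rx":0,"ry":0,"rz":0},{"dx":0.1,"dy":1,"dz":0,"rx":0,"ry":0,"rz":0},{"dx":0.1,"dy":1,"dz":0,"rx":0,"ry":0,"rz":0},{"dx":0.1,"dy":1,"dz":0,"rx":0,"ry":0,"rz":0},{"dx":0.1,"dy":1,"dz":0,"rx":0,"ry":0,"rz":0}]' -
python3 -m jog '[{"dx":0,"dy":1,"dz":-0.2,"rx":0,"ry":0,"rz":0},{"dx":0,"dy":1,"dz":-0.5,"rx":0,"ry":0,"rz":0},{"dx":0,"dy":1,"dz":-0.5,"rx":0,"ry":0,"rz":0},{"dx":0,"dy":1,"dz":-0.5,"rx":0,"ry":0,"rz":0},{"dx":0,"dy":0.9,"dz":-0.5,"rx":0,"ry":0,"rz":0},{"dx":0,"dy":0,"dz":-0.5,"rx":0,"ry":0,"rz":0},{"dx":0,"dy":0,"dz":-0.5,"rx":0,"ry":0,"rz":0},{"dx":0,"dy":0,"dz":0,"rx":0,"ry":0,"rz":0}]' -
python3 -c "
from h import *
go(face(.117,0,.06),toolR(np.radians(26),YAW,np.radians(15.5)))
go(face(.117,0,.014),toolR(np.radians(26),YAW,np.radians(15.5)))"
```

```text
time_s: 2.6
ee_pos: [0.4786, 0.1057, 0.2813]
tcp_rot: [0.579, 0.784, 0.138, 0.178]
force: [-0.1, -0.3, 0.3]
grip_width: 0.0339
time_s: 3.27
ee_pos: [0.4773, 0.2269, 0.1989]
tcp_rot: [0.579, 0.785, 0.136, 0.177]
force: [-0.2, -0.8, 0.4]
grip_width: 0.0341
t 3.27 at [0.4773 0.2269 0.1989] shift units [ 0.78  0.12 -2.35] turn units [ 0.05 -0.05 -0.07] F [-0.2 -0.8  0.4] w 0.0341 q [-0.66  0.4  -0.01  2.26  1.17  0.3  -1.48]
t 3.27 at [0.4773 0.2269 0.1989] shift units [ 1.59  0.13 -4.  ] turn units [ 0.05 -0.05 -0.07] F [-0.2 -0.8  0.4] w 0.0341 q [-0.66  0.4  -0.01  2.26  1.17  0.3  -1.48]
```

```bash
python3 -m jog '[{"dx":0,"dy":0,"dz":0,"rx":-0.39,"ry":-0.01,"rz":0.81},{"dx":0,"dy":0,"dz":0,"rx":-0.39,"ry":-0.01,"rz":0.81},{"dx":0,"dy":0,"dz":0,"rx":-0.39,"ry":-0.01,"rz":0.81},{"dx":0,"dy":0,"dz":0,"rx":-0.39,"ry":-0.01,"rz":0.81},{"dx":0,"dy":0,"dz":0,"rx":-0.39,"ry":-0.01,"rz":0.81},{"dx":0,"dy":0,"dz":0,"rx":0,"ry":0,"rz":0}]' -
python3 -c "
from h import *
go(face(.117,0,.06),toolR(np.radians(26),YAW,np.radians(15.5)))"
```

```text
time_s: 3.77
ee_pos: [0.4791, 0.2267, 0.2019]
tcp_rot: [0.429, 0.875, 0.105, 0.199]
force: [0.0, 0.7, 0.5]
grip_width: 0.034
t 3.77 at [0.4791 0.2267 0.2019] shift units [ 0.71  0.13 -2.47] turn units [ 1.97  0.05 -4.11] F [0.  0.7 0.5] w 0.034 q [-0.6   0.39 -0.09  2.26  1.2   0.33 -1.15]
```

```bash
python3 -m jog '[{"dx":0.14,"dy":0.02,"dz":-0.49,"rx":0.39,"ry":0.01,"rz":-0.82},{"dx":0.14,"dy":0.02,"dz":-0.49,"rx":0.39,"ry":0.01,"rz":-0.82},{"dx":0.14,"dy":0.03,"dz":-0.49,"rx":0.39,"ry":0.01,"rz":-0.82},{"dx":0.14,"dy":0.03,"dz":-0.49,"rx":0.39,"ry":0.01,"rz":-0.82},{"dx":0.14,"dy":0.03,"dz":-0.49,"rx":0.39,"ry":0.01,"rz":-0.82},{"dx":0,"dy":0,"dz":0,"rx":0,"ry":0,"rz":0}]' -
python3 - <<'E'
from h import *
go(face(.117,0,.014),toolR(np.radians(26),YAW,np.radians(15.5)))
p,_=robot.grab_frame("scene");t,_=robot.grab_frame("top")
a=cv2.resize(p[205:310,295:400],(500,500),interpolation=cv2.INTER_CUBIC)
b=cv2.resize(t[165:255,170:260],(500,500),interpolation=cv2.INTER_CUBIC)
cv2.imwrite("pics/c1.png",cv2.resize(np.hstack([a,b]),(800,400))[:,:,::-1])
E
```

```text
time_s: 4.27
ee_pos: [0.4962, 0.2298, 0.1393]
tcp_rot: [0.581, 0.782, 0.137, 0.177]
force: [0.7, -0.1, -0.3]
grip_width: 0.0342
t 4.27 at [0.4962 0.2298 0.1393] shift units [ 0.83  0.02 -1.62] turn units [ 0.03 -0.03  0.01] F [ 0.7 -0.1 -0.3] w 0.0342 q [-0.62  0.54 -0.04  2.27  1.72  0.29 -2.03]
```

View pics/c1.png

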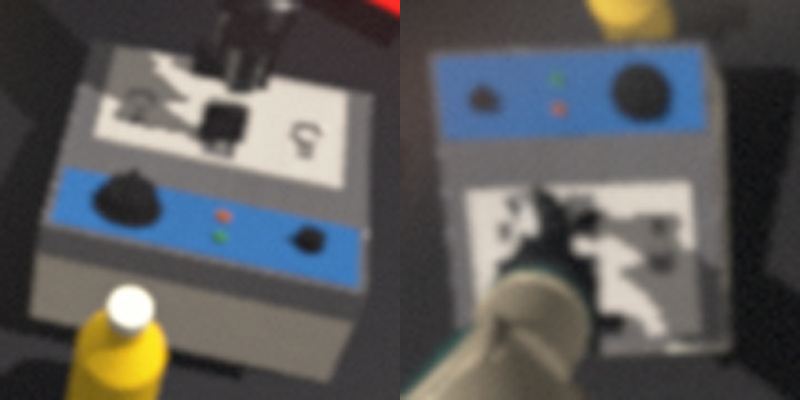

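Fingers are poised above the keeper and the plate is undisturbed. Descending.

```bash
python3 -m jog '[{"dx":0.2,"dy":0,"dz":-0.4,"rx":0,"ry":0,"rz":0},{"dx":0.2,"dy":0,"dz":-0.4,"rx":0,"ry":0,"rz":0},{"dx":0.2,"dy":0,"dz":-0.4,"rx":0,"ry":0,"rz":0},{"dx":0.2,"dy":0,"dz":-0.4,"rx":0,"ry":0,"rz":0},{"dx":0,"dy":0,"dz":0,"rx":0,"ry":0,"rz":0}]' -
python3 - <<'E'
from h import *
go(face(.117,0,.014),toolR(np.radians(26),YAW,np.radians(15.5)))
E
```

```text
time_s: 4.78
ee_pos: [0.5168, 0.2296, 0.1005]
tcp_rot: [0.579, 0.784, 0.137, 0.178]
force: [1.1, -0.7, -1.0]
grip_width: 0.0342
t 4.78 at [0.5168 0.2296 0.1005] shift units [ 0.01  0.03 -0.06] turn units [ 0.05 -0.01 -0.04] F [ 1.1 -0.7 -1. ] w 0.0342 q [-0.53  0.64 -0.14  2.25  1.93  0.36 -2.21]
```

```bash
python3 -m jog '[{"dx":0,"dy":0,"dz":0,"rx":0,"ry":0,"rz":0},{"dx":0,"dy":0,"dz":0,"rx":0,"ry":0,"rz":0},{"dx":0,"dy":0,"dz":0,"rx":0,"ry":0,"rz":0},{"dx":0,"dy":0,"dz":0,"rx":0,"ry":0,"rz":0},{"dx":0,"dy":0,"dz":0,"rx":0,"ry":0,"rz":0},{"dx":0,"dy":0,"dz":0,"rx":0,"ry":0,"rz":0}]' -1
python3 -m jog '[{"dx":0,"dy":0,"dz":0,"rx":-0.36,"ry":-0.01,"rz":0.74},{"dx":0,"dy":0,"dz":0,"rx":-0.36,"ry":-0.01,"rz":0.74},{"dx":0,"dy":0,"dz":0,"rx":-0.36,"ry":-0.01,"rz":0.74},{"dx":0,"dy":0,"dz":0,"rx":0,"ry":0,"rz":0}]' -
python3 - <<'E'
from h import *
go(face(.117,0,.014),toolR(np.radians(26),YAW,np.radians(90)))
E
```

```text
time_s: 5.28
ee_pos: [0.5159, 0.2302, 0.1017]
tcp_rot: [0.579, 0.783, 0.138, 0.178]
force: [-4.6, -1.7, 6.6]
grip_width: 0.0082
time_s: 5.62
ee_pos: [0.516, 0.2302, 0.1018]
tcp_rot: [0.498, 0.837, 0.119, 0.192]
force: [-3.5, -1.7, 6.9]
grip_width: 0.0086
t 5.62 at [0.516  0.2302 0.1018] shift units [ 0.04  0.   -0.12] turn units [-6.   -0.11 12.3 ] F [-3.5 -1.7  6.9] w 0.0086 q [-0.56  0.64 -0.09  2.25  1.97  0.33 -2.06]
```

```bash
python3 -m jog '[{"dx":-0.05,"dy":0,"dz":0.1,"rx":0,"ry":0,"rz":0},{"dx":0,"dy":0,"dz":0,"rx":-0.4,"ry":-0.01,"rz":0.82},{"dx":0,"dy":0,"dz":0,"rx":-0.4,"ry":-0.01,"rz":0.82},{"dx":0,"dy":0,"dz":0,"rx":-0.4,"ry":-0.01,"rz":0.82},{"dx":0,"dy":0,"dz":0,"rx":-0.4,"ry":-0.01,"rz":0.82},{"dx":0,"dy":0,"dz":0,"rx":-0.4,"ry":-0.01,"rz":0.82},{"dx":0,"dy":0,"dz":0,"rx":-0.4,"ry":-0.01,"rz":0.82},{"dx":0,"dy":0,"dz":0,"rx":-0.4,"ry":-0.01,"rz":0.82},{"dx":0,"dy":0,"dz":0,"rx":-0.4,"ry":-0.01,"rz":0.82}]' -
python3 -m jog '[{"dx":0,"dy":0,"dz":0,"rx":-0.4,"ry":-0.01,"rz":0.82},{"dx":0,"dy":0,"dz":0,"rx":-0.4,"ry":-0.01,"rz":0.82},{"dx":0,"dy":0,"dz":0,"rx":-0.4,"ry":-0.01,"rz":0.82},{"dx":0,"dy":0,"dz":0,"rx":-0.4,"ry":-0.01,"rz":0.82},{"dx":0,"dy":0,"dz":0,"rx":-0.4,"ry":-0.01,"rz":0.82},{"dx":0,"dy":0,"dz":0,"rx":-0.4,"ry":-0.01,"rz":0.82},{"dx":0,"dy":0,"dz":0,"rx":-0.4,"ry":-0.01,"rz":0.82},{"dx":0,"dy":0,"dz":0,"rx":0,"ry":0,"rz":0},{"dx":0,"dy":0,"dz":0,"rx":0,"ry":0,"rz":0}]' -
python3 - <<'E'
from h import *
go(face(.117,0,.014),toolR(np.radians(26),YAW,np.radians(90)))
E
```

```text
time_s: 6.37
ee_pos: [0.5161, 0.2305, 0.1022]
tcp_rot: [0.236, 0.945, 0.059, 0.218]
force: [11.7, 2.3, -22.8]
grip_width: 0.0083
time_s: 7.12
ee_pos: [0.5162, 0.2308, 0.1022]
tcp_rot: [-0.01, 0.974, 0.003, 0.226]
force: [12.0, 2.2, -22.9]
grip_width: 0.0085
t 7.12 at [0.5162 0.2308 0.1022] shift units [ 0.03 -0.02 -0.13] turn units [-0.01  0.02  0.03] F [ 12.    2.2 -22.9] w 0.0085 q [-0.68  0.64  0.08  2.26  2.13  0.25 -1.14]
```

```bash
python3 -m jog '[{"dx":0.05,"dy":0,"dz":-0.1,"rx":0,"ry":0,"rz":0},{"dx":0,"dy":0,"dz":0,"rx":0,"ry":0,"rz":0},{"dx":0,"dy":0,"dz":0,"rx":0,"ry":0,"rz":0},{"dx":0,"dy":0,"dz":0,"rx":0,"ry":0,"rz":0}]' -0.2
python3 -m jog '[{"dx":-0.2,"dy":0,"dz":0.4,"rx":0,"ry":0,"rz":0},{"dx":-0.2,"dy":0,"dz":0.4,"rx":0,"ry":0,"rz":0},{"dx":-0.2,"dy":0,"dz":0.4,"rx":0,"ry":0,"rz":0},{"dx":-0.2,"dy":0,"dz":0.4,"rx":0,"ry":0,"rz":0},{"dx":-0.2,"dy":0,"dz":0.4,"rx":0,"ry":0,"rz":0},{"dx":-0.2,"dy":0,"dz":0.4,"rx":0,"ry":0,"rz":0},{"dx":-0.4,"dy":0,"dz":0.4,"rx":0,"ry":0,"rz":0},{"dx":-0.4,"dy":0,"dz":0.4,"rx":0,"ry":0,"rz":0},{"dx":-0.4,"dy":0,"dz":0.4,"rx":0,"ry":0,"rz":0},{"dx":0,"dy":0,"dz":0,"rx":0,"ry":0,"rz":0}]' -
python3 - <<'E'
from h import *
go(face(.0315,0,.06),toolR(np.radians(26),YAW,np.radians(180)))
p,_=robot.grab_frame("scene");t,_=robot.grab_frame("top")
row=lambda h,a:np.hstack([rect(n,i,h,*a) for n,i in(("top",t),("scene",p))])
cv2.imwrite("pics/r1.png",np.hstack([row(.004,(0,.16,-.1,.1,1900)),])[:,:,::-1])
E
```

```text
time_s: 7.45
ee_pos: [0.5161, 0.2304, 0.1012]
tcp_rot: [-0.009, 0.974, 0.003, 0.226]
force: [0.1, 0.1, 0.5]
grip_width: 0.0341
time_s: 8.28
ee_pos: [0.455, 0.2309, 0.1925]
tcp_rot: [-0.01, 0.974, 0.004, 0.226]
force: [0.3, 0.1, 0.5]
grip_width: 0.0345
t 8.28 at [0.455  0.2309 0.1925] shift units [-1.4  -0.12 -3.59] turn units [-8.68 -0.19 17.66] F [0.3 0.1 0.5] w 0.0345 q [-0.75  0.39  0.03  2.31  1.32  0.28 -0.38]
```

View pics/r1.png

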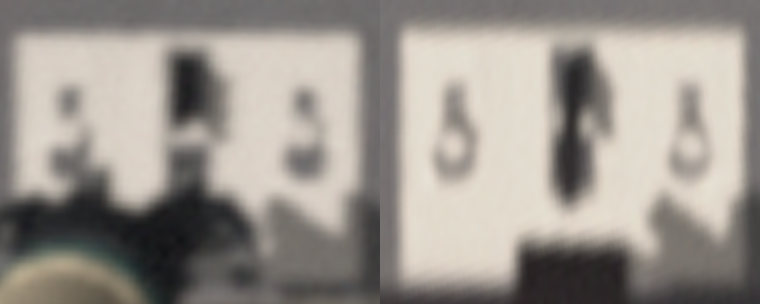

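Keeper now stands along the slope (dark upright bar, (188,85) left and (573,90) right), and the plate hasn't moved. Next is the grip.

```bash
python3 -m jog '[{"dx":-0.07,"dy":0,"dz":0,"rx":-0.43,"ry":-0.01,"rz":0.88},{"dx":-0.07,"dy":0,"dz":0,"rx":-0.43,"ry":-0.01,"rz":0.88},{"dx":-0.07,"dy":0,"dz":0,"rx":-0.43,"ry":-0.01,"rz":0.88},{"dx":-0.07,"dy":0,"dz":0,"rx":-0.43,"ry":-0.01,"rz":0.88},{"dx":-0.07,"dy":0,"dz":0,"rx":-0.43,"ry":-0.01,"rz":0.88},{"dx":-0.07,"dy":0,"dz":0,"rx":-0.43,"ry":-0.01,"rz":0.88},{"dx":-0.07,"dy":0,"dz":0,"rx":-0.43,"ry":-0.01,"rz":0.88},{"dx":-0.07,"dy":0,"dz":0,"rx":-0.43,"ry":-0.01,"rz":0.88},{"dx":-0.07,"dy":0,"dz":0,"rx":-0.43,"ry":-0.01,"rz":0.88},{"dx":-0.07,"dy":0,"dz":0,"rx":-0.43,"ry":-0.01,"rz":0.88}]' -
python3 -m jog '[{"dx":-0.07,"dy":0,"dz":-0.2,"rx":-0.43,"ry":-0.01,"rz":0.88},{"dx":-0.07,"dy":0,"dz":-0.2,"rx":-0.43,"ry":-0.01,"rz":0.88},{"dx":-0.07,"dy":0,"dz":-0.2,"rx":-0.43,"ry":-0.01,"rz":0.88},{"dx":-0.07,"dy":0,"dz":-0.2,"rx":-0.43,"ry":-0.01,"rz":0.88},{"dx":-0.07,"dy":0,"dz":-0.2,"rx":-0.43,"ry":-0.01,"rz":0.88},{"dx":-0.07,"dy":0,"dz":-0.2,"rx":-0.43,"ry":-0.01,"rz":0.88},{"dx":-0.07,"dy":0,"dz":-0.2,"rx":-0.43,"ry":-0.01,"rz":0.88},{"dx":-0.07,"dy":0,"dz":-0.2,"rx":-0.43,"ry":-0.01,"rz":0.88},{"dx":-0.07,"dy":0,"dz":-0.2,"rx":-0.43,"ry":-0.01,"rz":0.88},{"dx":-0.07,"dy":0,"dz":-0.2,"rx":-0.43,"ry":-0.01,"rz":0.88}]' -
python3 - <<'E'
from h import *
go(face(.0325,0,.06),toolR(np.radians(26),YAW,np.radians(180)))
go(face(.0325,0,.013),toolR(np.radians(26),YAW,np.radians(180)))
E
```

```text
time_s: 9.22
ee_pos: [0.4392, 0.23, 0.1901]
tcp_rot: [-0.382, 0.896, -0.084, 0.209]
force: [-0.1, 0.5, -1.0]
grip_width: 0.0344
time_s: 10.05
ee_pos: [0.4216, 0.2301, 0.1398]
tcp_rot: [0.696, -0.682, 0.157, -0.162]
force: [0.6, 0.1, -0.2]
grip_width: 0.0341
t 10.05 at [0.4216 0.2301 0.1398] shift units [-0.03 -0.08 -1.47] turn units [-0.03  0.    0.04] F [ 0.6  0.1 -0.2] w 0.0341 q [-0.72  0.5  -0.09  2.42  1.89  0.37  0.52]
t 10.05 at [0.4216 0.2301 0.1398] shift units [ 0.8  -0.06 -3.16] turn units [-0.03  0.    0.04] F [ 0.6  0.1 -0.2] w 0.0341 q [-0.72  0.5  -0.09  2.42  1.89  0.37  0.52]
```

```bash
python3 -m jog '[{"dx":0,"dy":-0.03,"dz":-0.35,"rx":0,"ry":0,"rz":0},{"dx":0,"dy":-0.03,"dz":-0.35,"rx":0,"ry":0,"rz":0},{"dx":0,"dy":-0.02,"dz":-0.35,"rx":0,"ry":0,"rz":0},{"dx":0,"dy":0,"dz":-0.35,"rx":0,"ry":0,"rz":0},{"dx":0,"dy":0,"dz":0,"rx":0,"ry":0,"rz":0}]' -
python3 - <<'E'
from h import *
go(face(.0325,0,.013),toolR(np.radians(26),YAW,np.radians(180)))
E
```

```text
time_s: 10.47
ee_pos: [0.4209, 0.2278, 0.1036]
tcp_rot: [0.694, -0.684, 0.156, -0.161]
force: [-0.0, -0.0, -0.0]
grip_width: 0.034
t 10.47 at [0.4209 0.2278 0.1036] shift units [ 0.83  0.03 -1.71] turn units [-0.04 -0.03  0.08] F [-0. -0. -0.] w 0.034 q [-0.63  0.6  -0.21  2.45  2.07  0.48  0.33]
```

```bash
python3 -m jog '[{"dx":0.21,"dy":0.01,"dz":-0.43,"rx":0,"ry":0,"rz":0},{"dx":0.21,"dy":0.01,"dz":-0.43,"rx":0,"ry":0,"rz":0},{"dx":0.21,"dy":0.01,"dz":-0.43,"rx":0,"ry":0,"rz":0},{"dx":0.2,"dy":0,"dz":-0.42,"rx":0,"ry":0,"rz":0},{"dx":0,"dy":0,"dz":0,"rx":0,"ry":0,"rz":0}]' -
python3 - <<'E'
from h import *
go(face(.0325,0,.013),toolR(np.radians(26),YAW,np.radians(180)))
E
```

```text
time_s: 10.88
ee_pos: [0.4427, 0.2285, 0.0614]
tcp_rot: [0.694, -0.684, 0.157, -0.161]
force: [0.5, -0.6, -0.2]
grip_width: 0.0345
t 10.88 at [0.4427 0.2285 0.0614] shift units [-0.05  0.   -0.02] turn units [-0.04 -0.01  0.1 ] F [ 0.5 -0.6 -0.2] w 0.0345 q [-0.56  0.72 -0.26  2.42  2.19  0.57  0.24]
```

```bash
python3 -m jog '[{"dx":0,"dy":0,"dz":0,"rx":0,"ry":0,"rz":0},{"dx":0,"dy":0,"dz":0,"rx":0,"ry":0,"rz":0},{"dx":0,"dy":0,"dz":0,"rx":0,"ry":0,"rz":0},{"dx":0,"dy":0,"dz":0,"rx":0,"ry":0,"rz":0},{"dx":0,"dy":0,"dz":0,"rx":0,"ry":0,"rz":0},{"dx":0,"dy":0,"dz":0,"rx":0,"ry":0,"rz":0}]' -1
python3 - <<'E'
from h import *
go(face(.0325,0,.013),toolR(np.radians(26),YAW,np.radians(180)))
E
```

```text
time_s: 11.38
ee_pos: [0.4413, 0.2291, 0.0632]
tcp_rot: [0.695, -0.683, 0.156, -0.162]
force: [-3.1, -1.7, 0.5]
grip_width: 0.0087
t 11.38 at [0.4413 0.2291 0.0632] shift units [ 0.01 -0.02 -0.09] turn units [-0.05  0.    0.07] F [-3.1 -1.7  0.5] w 0.0087 q [-0.56  0.72 -0.26  2.43  2.19  0.57  0.24]
```

```bash
python3 -m jog '[{"dx":0.072,"dy":0.002,"dz":0.035,"rx":0,"ry":0,"rz":0},{"dx":0.072,"dy":0.002,"dz":0.035,"rx":0,"ry":0,"rz":0},{"dx":0.072,"dy":0.002,"dz":0.035,"rx":0,"ry":0,"rz":0}]' -
python3 -m jog '[{"dx":0.072,"dy":0.002,"dz":0.035,"rx":0,"ry":0,"rz":0},{"dx":0.072,"dy":0.002,"dz":0.035,"rx":0,"ry":0,"rz":0},{"dx":0.072,"dy":0.002,"dz":0.035,"rx":0,"ry":0,"rz":0},{"dx":0.072,"dy":0.002,"dz":0.035,"rx":0,"ry":0,"rz":0}]' -
python3 -m jog '[{"dx":0.072,"dy":0.002,"dz":0.035,"rx":0,"ry":0,"rz":0},{"dx":0.072,"dy":0.002,"dz":0.035,"rx":0,"ry":0,"rz":0}]' -
```

```text
time_s: 11.63
ee_pos: [0.4456, 0.2292, 0.0653]
tcp_rot: [0.695, -0.683, 0.155, -0.161]
force: [-5.9, -0.4, -0.1]
grip_width: 0.0087
time_s: 11.97
ee_pos: [0.4527, 0.2294, 0.0687]
tcp_rot: [0.695, -0.683, 0.155, -0.161]
force: [-6.5, 0.0, 0.4]
grip_width: 0.0086
time_s: 12.13
ee_pos: [0.4562, 0.2295, 0.0705]
tcp_rot: [0.695, -0.683, 0.155, -0.161]
force: [-6.4, 0.6, 0.3]
grip_width: 0.0082
```

```bash
for i in 1; do :; done
python3 -m jog '[{"dx":0.054,"dy":0.001,"dz":0.026,"rx":0,"ry":0,"rz":0},{"dx":0.054,"dy":0.001,"dz":0.026,"rx":0,"ry":0,"rz":0}]' - | grep -E "ee_pos|force"
python3 -m jog '[{"dx":0.036,"dy":0.001,"dz":0.018,"rx":0,"ry":0,"rz":0},{"dx":0.036,"dy":0.001,"dz":0.018,"rx":0,"ry":0,"rz":0}]' - | grep -E "ee_pos|force"
python3 -m jog '[{"dx":0.036,"dy":0.001,"dz":0.018,"rx":0,"ry":0,"rz":0},{"dx":0.036,"dy":0.001,"dz":0.018,"rx":0,"ry":0,"rz":0}]' - | grep -E "ee_pos|force"
```

```text
ee_pos: [0.4586, 0.2295, 0.0716]
force: [-7.9, -1.2, -1.4]
ee_pos: [0.4587, 0.2294, 0.0717]
force: [-10.0, 0.0, -3.4]
ee_pos: [0.4587, 0.2294, 0.0719]
force: [-13.7, 0.1, -3.1]
```

```bash
python3 -m jog '[{"dx":0.036,"dy":0.001,"dz":0.018,"rx":0,"ry":0,"rz":0},{"dx":0.036,"dy":0.001,"dz":0.018,"rx":0,"ry":0,"rz":0}]' - | grep -E "ee_pos|force"
```

```text
ee_pos: [0.4587, 0.2293, 0.072]
force: [-16.0, 0.0, -4.9]
```

```bash
python3 -m jog '[{"dx":-0.072,"dy":-0.001,"dz":-0.035,"rx":0,"ry":0,"rz":0},{"dx":-0.072,"dy":-0.002,"dz":-0.035,"rx":0,"ry":0,"rz":0},{"dx":-0.072,"dy":-0.002,"dz":-0.035,"rx":0,"ry":0,"rz":0},{"dx":-0.072,"dy":-0.001,"dz":-0.035,"rx":0,"ry":0,"rz":0},{"dx":0,"dy":0,"dz":0,"rx":0,"ry":0,"rz":0}]' - | grep -E "ee_pos|force"
```

```text
ee_pos: [0.4587, 0.2294, 0.0717]
force: [-4.7, -1.5, 5.9]
```

```bash
python3 - <<'E'
from h import *
o=robot.get_obs();d=o["ee_pos"]-np.array([.4587,.2293,.0720]);print(d, d@np.array([.8988,.02,.438]), d@np.array([-.438,0,.899]),o["force"])
p,_=robot.grab_frame("scene")
cv2.imwrite("pics/r2.png",cv2.resize(p[205:265,300:400],(800,480),interpolation=cv2.INTER_CUBIC)[:,:,::-1])
E
```

```text
[ 3.72449506e-05  5.16400751e-05 -3.37589780e-04] -0.0001133557604067997 -0.00031980650024539964 [-4.71938717 -1.54795004  5.89224438]
```

View pics/r2.png

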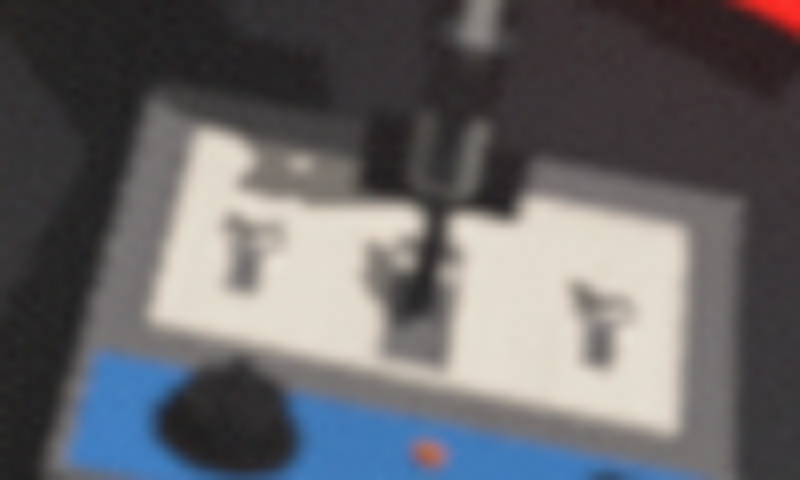

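Plate is at its upper stop; both studs sit at the lower rims of the holes ((255,230), (605,300)). The command lag is unwound, so now I back it down.

```bash
python3 -m jog '[{"dx":-0.072,"dy":-0.001,"dz":-0.035,"rx":0,"ry":0,"rz":0},{"dx":-0.072,"dy":-0.002,"dz":-0.035,"rx":0,"ry":0,"rz":0},{"dx":-0.072,"dy":-0.002,"dz":-0.035,"rx":0,"ry":0,"rz":0},{"dx":0,"dy":0,"dz":0,"rx":0,"ry":0,"rz":0}]' - | grep -E "ee_pos|force"
python3 - <<'E'
from h import *
o=robot.get_obs();d=o["ee_pos"]-np.array([.4587,.2293,.0720]);print(d, d@np.array([.8988,.02,.438]), d@np.array([-.438,0,.899]),o["force"])
E
```

```text
ee_pos: [0.4584, 0.2294, 0.0716]
force: [1.2, -3.6, 14.0]
[-0.00034939  0.0001124  -0.00041043] -0.0004915526300877905 -0.0002159391451448894 [ 1.18586499 -3.55986609 14.04991398]
```

```bash
python3 -m jog '[{"dx":-0.04,"dy":0,"dz":0.08,"rx":0,"ry":0,"rz":0},{"dx":-0.04,"dy":0,"dz":0,"rx":0,"ry":0,"rz":0},{"dx":-0.04,"dy":0,"dz":0,"rx":0,"ry":0,"rz":0}]' - | grep -E "ee_pos|force"
python3 - <<'E'
from h import *
o=robot.get_obs();d=o["ee_pos"]-np.array([.4587,.2293,.0720]);u=np.array([.8988,.02,.438]);n=np.array([-.438,0,.899]);print(d@u,d@n,"Fu",o["force"]@u,"Fn",o["force"]@n)
E
```

```text
ee_pos: [0.4506, 0.2295, 0.0706]
force: [-0.7, -0.4, -3.9]
-0.00783281738901301 0.002296901970535855 Fu -2.308474445171842 Fn -3.214303628802534
```

```bash
python3 -m jog '[{"dx":0.029,"dy":0,"dz":0.014,"rx":0,"ry":0,"rz":0},{"dx":0,"dy":0,"dz":0,"rx":0,"ry":0,"rz":0}]' - | grep -E "ee_pos|force"
cat > s.py <<'E'
from h import *
o=robot.get_obs();d=o["ee_pos"]-np.array([.4587,.2293,.0720]);u=np.array([.8988,.02,.438]);n=np.array([-.438,0,.899]);print(o["time_s"],d@u,d@n,"Fu",o["force"]@u,"Fn",o["force"]@n,o["ft_torque"],o["tcp_rot"])
E
python3 s.py
python3 -m jog '[{"dx":-0.035,"dy":0,"dz":0.072,"rx":0,"ry":0,"rz":0},{"dx":-0.035,"dy":0,"dz":0.072,"rx":0,"ry":0,"rz":0}]' - | grep -E "ee_pos|force"
python3 s.py
```

```text
ee_pos: [0.4513, 0.2294, 0.0708]
force: [0.3, 0.6, -3.0]
14.0167 -0.007223325691049167 0.002175350756171461 Fu -1.0037281697119418 Fn -2.8635569851602343 [-0.01812549  0.93267674 -0.00510701] [ 0.69440531 -0.68344907  0.15646123 -0.16192135]
ee_pos: [0.4494, 0.2293, 0.0745]
force: [-0.6, -0.1, -3.9]
14.1833 -0.0072363180244643475 0.006308582057391355 Fu -2.2596059202186876 Fn -3.226541421931951 [-0.02719458  0.9515687   0.01487386] [ 0.69434643 -0.68351155  0.15647629 -0.16189556]
```

```bash
python3 -m jog '[{"dx":-0.035,"dy":0,"dz":0.072,"rx":0,"ry":0,"rz":0},{"dx":-0.035,"dy":0,"dz":0.072,"rx":0,"ry":0,"rz":0},{"dx":-0.035,"dy":0,"dz":0.072,"rx":0,"ry":0,"rz":0}]' - | grep -E "ee_pos|force"
python3 s.py
python3 -m jog '[{"dx":-0.07,"dy":0,"dz":0.144,"rx":0,"ry":0,"rz":0},{"dx":-0.07,"dy":0,"dz":0.144,"rx":0,"ry":0,"rz":0},{"dx":-0.07,"dy":0,"dz":0.144,"rx":0,"ry":0,"rz":0},{"dx":-0.07,"dy":0,"dz":0.144,"rx":0,"ry":0,"rz":0}]' - | grep -E "ee_pos|force"
python3 s.py
```

```text
ee_pos: [0.4469, 0.2294, 0.0803]
force: [0.3, 0.7, -3.0]
14.4333 -0.006993463585934828 0.012677240605775249 Fu -1.0637195065136886 Fn -2.842450967404438 [ 0.02862686  0.88642422 -0.01336756] [ 0.69435962 -0.68339323  0.15657611 -0.16224159]
ee_pos: [0.4398, 0.2294, 0.095]
force: [-1.5, -0.6, -3.9]
14.7667 -0.006944984282167152 0.02894134353229961 Fu -3.084257498573494 Fn -2.792672604846258 [-0.06955207  0.95051728  0.03655144] [ 0.69432761 -0.68341145  0.15658289 -0.16229526]
```

```bash
python3 -m jog '[{"dx":-0.14,"dy":0,"dz":0.288,"rx":0,"ry":0,"rz":0},{"dx":-0.14,"dy":0,"dz":0.288,"rx":0,"ry":0,"rz":0},{"dx":-0.14,"dy":0,"dz":0.288,"rx":0,"ry":0,"rz":0},{"dx":-0.14,"dy":0,"dz":0.288,"rx":0,"ry":0,"rz":0},{"dx":0,"dy":0,"dz":0.4,"rx":0,"ry":0,"rz":0},{"dx":0,"dy":0,"dz":0.5,"rx":0,"ry":0,"rz":0},{"dx":0,"dy":0,"dz":0.5,"rx":0,"ry":0,"rz":0},{"dx":0,"dy":0,"dz":0.5,"rx":0,"ry":0,"rz":0},{"dx":0,"dy":0,"dz":0.5,"rx":0,"ry":0,"rz":0},{"dx":0,"dy":0,"dz":0.4,"rx":0,"ry":0,"rz":0}]' - | grep -E "ee_pos|force"
python3 - <<'E'
from h import *
go([.49,-.205,.25],toolR(0,np.radians(2.5),np.pi))
p,d=robot.grab_frame("scene");t,_=robot.grab_frame("top")
cv2.imwrite("pics/c3.png",np.hstack([cv2.resize(p[150:330,140:420],(560,360)),cv2.resize(t[165:255,280:370],(240,360))])[:,:,::-1])
# tray floor/rim edges: top image tray corners by colour
T=np.load("pics/top0.npz");g=cv2.cvtColor(T["p"],cv2.COLOR_RGB2GRAY)[165:255,283:375];P=cloud("top",np.full(g.shape,1.))
m=(g>150).astype(np.uint8);c=max(cv2.findContours(m,0,2)[0],key=cv2.contourArea);print(cv2.minAreaRect(c),"px +283,165; 1.4x")
E
```

```text
ee_pos: [0.4256, 0.2296, 0.1948]
force: [0.5, 0.0, -3.5]
t 15.6 at [0.4256 0.2296 0.1948] shift units [  2.58 -17.38   2.21] turn units [-0.24  5.69  0.34] F [ 0.5  0.  -3.5] w 0.0085 q [-0.81  0.36  0.05  2.37  1.35  0.29  1.1 ]
((46.17671203613281, 44.512699127197266), (53.95806121826172, 67.939208984375), 85.36454010009766) px +283,165; 1.4x
```

View pics/c3.png

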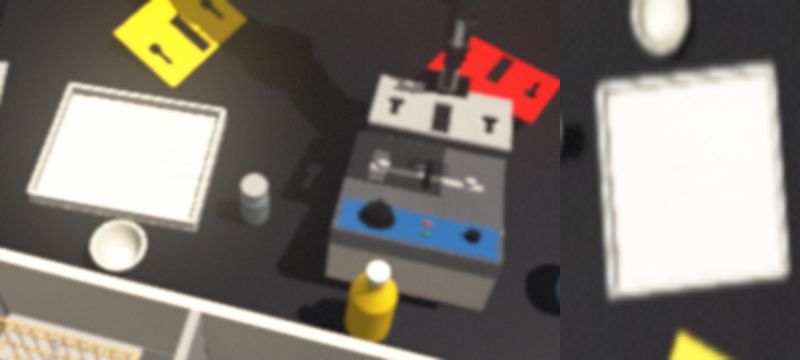

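Plate is off the studs and held level across; studs and keeper are visible on the face. Checking the plate's pose in the hand and the tray centre.

```bash
python3 - <<'E'
from h import *
c=robot.calibration("top");K=c["camera_matrix"];E=c["extrinsics"]
def ray(u,v,z):
    d=E[:3,:3]@np.array([(u-K[0,2])/K[0,0],-(v-K[1,2])/K[1,1],-1]);o=E[:3,3];return o+d*(z-o[2])/d[2]
T=np.load("pics/top0.npz");g=cv2.cvtColor(T["p"],cv2.COLOR_RGB2GRAY)[165:255,283:375]
cc=max(cv2.findContours((g>150).astype(np.uint8),0,2)[0],key=cv2.contourArea)
b=cv2.boxPoints(cv2.minAreaRect(cc))+[283,165]
for z in(.005,.03):
    C=np.array([ray(u,v,z) for u,v in b]);print(z,C.round(3).tolist(),C.mean(0).round(4))
p,d=robot.grab_frame("scene");P=cloud("scene",d);o=robot.get_obs()
hsv=cv2.cvtColor(p,cv2.COLOR_RGB2HSV)
m=(hsv[...,1]<60)&(hsv[...,2]>120)&(abs(P[...,1]-.23)<.095)&(P[...,2]>.13)&(P[...,0]<.56)&(d>0)
Q=P[m];
for _ in range(4):
    c0=np.median(Q,0);n=np.linalg.svd(Q-Q.mean(0))[2][2];n*=np.sign(n[2]);r=(Q-Q.mean(0))@n;Q=Q[abs(r)<max(.004,1.5*r.std())]
print(len(Q),"n",n,"tilt",np.degrees(np.arccos(n[2])),Q.mean(0))
print("tool z",R.from_quat(o["tcp_rot"]).as_matrix()[:,2], "TCP height over plate top",(o["ee_pos"]-Q.mean(0))@n)
rr=cv2.minAreaRect((Q[:,:2]*1000).astype(np.float32));print(rr)
E
```

```text
0.005 [[0.639, -0.073, 0.005], [0.657, -0.335, 0.005], [0.448, -0.342, 0.005], [0.431, -0.085, 0.005]] [ 0.5437 -0.2085  0.005 ]
0.03 [[0.633, -0.072, 0.03], [0.651, -0.329, 0.03], [0.445, -0.336, 0.03], [0.429, -0.083, 0.03]] [ 0.5394 -0.205   0.03  ]
915 n [ 0.86468712 -0.03941279  0.50076224] tilt 59.949557831139195 [0.43842439 0.23458322 0.28464952]
tool z [ 0.44065478  0.01296018 -0.89758309] TCP height over plate top -0.055831051144016916
((390.3350524902344, 233.4499053955078), (180.38400268554688, 243.03150939941406), 88.24281311035156)
```

```bash
python3 - <<'E'
from h import *
p,d=robot.grab_frame("scene");P=cloud("scene",d);o=robot.get_obs()
Rt=R.from_quat(o["tcp_rot"]).as_matrix();q=(P-o["ee_pos"])@np.stack([-Rt[:,1],-Rt[:,0],-Rt[:,2]],1) # face-like axes: spin 180
m=(d>0)&(abs(q[...,1])<.1)&(q[...,0]>.012)&(q[...,0]<.14)&(abs(q[...,2]+.008)<.03)
Q=q[m];A=np.c_[Q[:,:2],np.ones(len(Q))]
w=np.ones(len(Q),bool)
for _ in range(6):
    s=np.linalg.lstsq(A[w],Q[w,2],rcond=None)[0];w=abs(A@s-Q[:,2])<.005
print(w.sum(),len(Q),"slopes",s,"x",np.percentile(Q[w,0],[1,99]),"y",np.percentile(Q[w,1],[1,99]))
go([.487,-.208,.2],toolR(0,np.radians(3),np.pi))
E
```

```text
1188 1227 slopes [-0.004879   -0.00019559 -0.01100262] x [0.01262364 0.11520133] y [-0.08817609  0.08855813]
t 15.8 at [0.4257 0.2295 0.1936] shift units [  2.45 -17.5    0.26] turn units [-0.26  5.69  0.45] F [-0.  -0.7 -3.4] w 0.0085 q [-0.81  0.37  0.05  2.37  1.37  0.29  1.09]
```

```bash
python3 -m jog '[{"dx":0.16,"dy":-0.5,"dz":0.1,"rx":-0.01,"ry":0.3,"rz":0.03},{"dx":0.16,"dy":-0.9,"dz":0.1,"rx":-0.01,"ry":0.3,"rz":0.03},{"dx":0.16,"dy":-0.9,"dz":0,"rx":-0.01,"ry":0.3,"rz":0.03},{"dx":0.16,"dy":-0.9,"dz":0,"rx":-0.01,"ry":0.3,"rz":0.03},{"dx":0.16,"dy":-0.9,"dz":0,"rx":-0.01,"ry":0.3,"rz":0.03},{"dx":0.16,"dy":-0.9,"dz":0,"rx":-0.01,"ry":0.3,"rz":0.03},{"dx":0.16,"dy":-0.9,"dz":0,"rx":-0.01,"ry":0.3,"rz":0.03},{"dx":0.16,"dy":-0.9,"dz":0,"rx":-0.01,"ry":0.3,"rz":0.03},{"dx":0.16,"dy":-0.9,"dz":0,"rx":-0.01,"ry":0.3,"rz":0.03},{"dx":0.16,"dy":-0.9,"dz":0,"rx":-0.01,"ry":0.3,"rz":0.03}]' - | grep -E "ee_pos|force"
python3 -m jog '[{"dx":0.14,"dy":-0.9,"dz":0,"rx":-0.01,"ry":0.3,"rz":0.02},{"dx":0.14,"dy":-0.9,"dz":0,"rx":-0.01,"ry":0.3,"rz":0.02},{"dx":0.14,"dy":-0.9,"dz":0,"rx":-0.01,"ry":0.3,"rz":0.02},{"dx":0.14,"dy":-0.9,"dz":0,"rx":-0.01,"ry":0.3,"rz":0.02},{"dx":0.14,"dy":-0.9,"dz":0,"rx":-0.01,"ry":0.3,"rz":0.02},{"dx":0.14,"dy":-0.9,"dz":0,"rx":-0.01,"ry":0.3,"rz":0.02},{"dx":0.14,"dy":-0.9,"dz":0,"rx":-0.01,"ry":0.3,"rz":0.02},{"dx":0.14,"dy":-0.9,"dz":0,"rx":-0.01,"ry":0.3,"rz":0.02},{"dx":0.1,"dy":-0.9,"dz":0,"rx":-0.01,"ry":0.3,"rz":0.02},{"dx":0,"dy":-0.5,"dz":0,"rx":0,"ry":0,"rz":0}]' - | grep -E "ee_pos|force"
python3 -c "
from h import *
go([.497,-.207,.06],toolR(0,np.radians(3),np.pi))"
```

```text
ee_pos: [0.4648, 0.0122, 0.1973]
force: [0.0, 0.1, -3.3]
ee_pos: [0.4965, -0.205, 0.1967]
force: [1.0, 0.5, -3.4]
t 17.47 at [ 0.4965 -0.205   0.1967] shift units [ 0.02 -0.08 -5.47] turn units [-0.05 -0.05  0.05] F [ 1.   0.5 -3.4] w 0.0091 q [ 0.9   0.65 -0.89  1.85  0.62  0.94  2.92]
```

```bash
python3 -m jog '[{"dx":0,"dy":0,"dz":-0.3,"rx":0,"ry":0,"rz":-0.3},{"dx":0,"dy":0,"dz":-0.6,"rx":0,"ry":0,"rz":-0.3},{"dx":0,"dy":0,"dz":-0.6,"rx":0,"ry":0,"rz":-0.3},{"dx":0,"dy":0,"dz":-0.6,"rx":-0.02,"ry":-0.02,"rz":-0.2},{"dx":0,"dy":0,"dz":-0.6,"rx":-0.02,"ry":-0.02,"rz":0},{"dx":0,"dy":0,"dz":-0.6,"rx":0,"ry":0,"rz":0},{"dx":0,"dy":0,"dz":-0.6,"rx":0,"ry":0,"rz":0},{"dx":0,"dy":0,"dz":-0.6,"rx":0,"ry":0,"rz":0},{"dx":0,"dy":0,"dz":-0.4,"rx":0,"ry":0,"rz":0},{"dx":0,"dy":0,"dz":0,"rx":0,"ry":0,"rz":0}]' - | grep -E "ee_pos|force"
python3 - <<'E'
from h import *
go([.497,-.205,.020],toolR(0,np.radians(-2.3),np.pi))
p,_=robot.grab_frame("scene")
cv2.imwrite("pics/c4.png",cv2.resize(p[165:300,140:290],(660,594),interpolation=cv2.INTER_CUBIC)[:,:,::-1])
E
```

```text
ee_pos: [0.4942, -0.2008, 0.073]
force: [0.4, 0.2, -3.7]
t 18.3 at [ 0.4942 -0.2008  0.073 ] shift units [ 0.11 -0.17 -2.12] turn units [-0.04 -0.04 -0.06] F [ 0.4  0.2 -3.7] w 0.0084 q [ 0.78  0.8  -0.7   1.96  0.8   0.69  2.68]
```

View pics/c4.png

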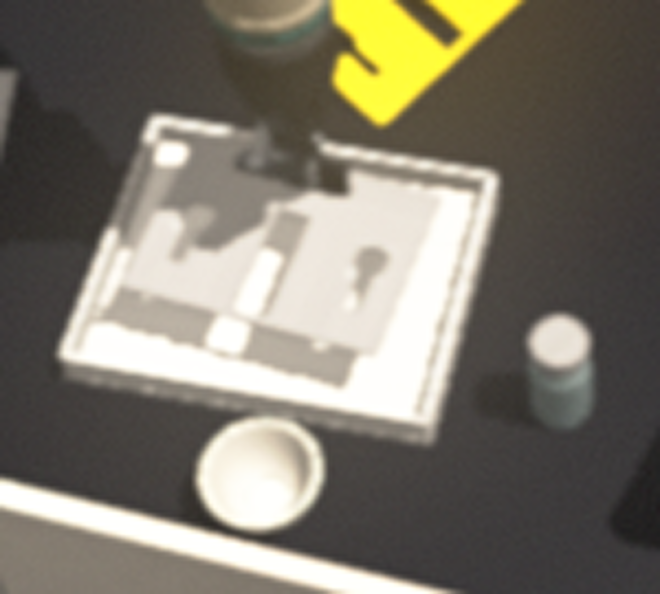

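Plate hangs level inside the tray outline (edges clear of all walls). Lowering gently.

```bash
python3 -m jog '[{"dx":0.05,"dy":0.05,"dz":-0.4,"rx":0,"ry":0,"rz":0},{"dx":0.05,"dy":0,"dz":-0.4,"rx":-0.02,"ry":-0.02,"rz":0},{"dx":0,"dy":0,"dz":-0.4,"rx":-0.02,"ry":-0.02,"rz":0},{"dx":0,"dy":0,"dz":-0.4,"rx":0,"ry":0,"rz":0},{"dx":0,"dy":0,"dz":-0.2,"rx":0,"ry":0,"rz":0},{"dx":0,"dy":0,"dz":-0.1,"rx":0,"ry":0,"rz":0},{"dx":0,"dy":0,"dz":0,"rx":0,"ry":0,"rz":0}]' - | grep -E "ee_pos|force"
python3 -m jog '[{"dx":0,"dy":0,"dz":-0.06,"rx":0,"ry":0,"rz":0},{"dx":0,"dy":0,"dz":-0.06,"rx":0,"ry":0,"rz":0}]' - | grep -E "ee_pos|force"
python3 -c "
from h import *
go([.497,-.205,.020],toolR(0,np.radians(-2.3),np.pi))"
```

```text
ee_pos: [0.4986, -0.1992, 0.0276]
force: [0.1, -0.3, -3.1]
ee_pos: [0.4995, -0.1994, 0.0256]
force: [-0.6, 0.1, -4.4]
t 19.1 at [ 0.4995 -0.1994  0.0256] shift units [-0.1  -0.22 -0.22] turn units [ 0.01  0.08 -0.07] F [-0.6  0.1 -4.4] w 0.0088 q [ 0.72  0.87 -0.61  1.97  0.9   0.59  2.6 ]
```

```bash
python3 -m jog '[{"dx":0,"dy":0,"dz":-0.06,"rx":0,"ry":0.03,"rz":0},{"dx":0,"dy":0,"dz":-0.06,"rx":0,"ry":0.03,"rz":0},{"dx":0,"dy":0,"dz":-0.04,"rx":0,"ry":0,"rz":0}]' - | grep -E "ee_pos|force"
python3 -m jog '[{"dx":0,"dy":0,"dz":-0.04,"rx":0,"ry":0,"rz":0},{"dx":0,"dy":0,"dz":-0.04,"rx":0,"ry":0,"rz":0}]' - | grep -E "ee_pos|force"
python3 -c "
from h import *
go([.497,-.205,.020],toolR(0,np.radians(-2.3),np.pi))"
```

```text
ee_pos: [0.4992, -0.1994, 0.0213]
force: [0.9, -0.4, -3.3]
ee_pos: [0.4991, -0.1995, 0.0201]
force: [-4.3, 0.1, 16.6]
t 19.52 at [ 0.4991 -0.1995  0.0201] shift units [-0.08 -0.22 -0.  ] turn units [ 0.02  0.01 -0.07] F [-4.3  0.1 16.6] w 0.0086 q [ 0.71  0.88 -0.61  1.97  0.9   0.59  2.59]
```

```bash
python3 -m jog '[{"dx":0,"dy":0,"dz":0.05,"rx":0,"ry":0,"rz":0},{"dx":0,"dy":0,"dz":0,"rx":0,"ry":0,"rz":0}]' - | grep -E "ee_pos|force"
python3 -m jog '[{"dx":0,"dy":0,"dz":0,"rx":0,"ry":0,"rz":0},{"dx":0,"dy":0,"dz":0,"rx":0,"ry":0,"rz":0},{"dx":0,"dy":0,"dz":0,"rx":0,"ry":0,"rz":0},{"dx":0,"dy":0,"dz":0,"rx":0,"ry":0,"rz":0}]' -0.4
python3 -m jog '[{"dx":0,"dy":0,"dz":0.1,"rx":0,"ry":0,"rz":0},{"dx":0,"dy":0,"dz":0.3,"rx":0,"ry":0,"rz":0},{"dx":0,"dy":0,"dz":0.6,"rx":0,"ry":0,"rz":0},{"dx":0,"dy":0,"dz":0.8,"rx":0,"ry":0,"rz":0},{"dx":0,"dy":0,"dz":0.8,"rx":0,"ry":0,"rz":0},{"dx":0,"dy":0,"dz":0.8,"rx":0,"ry":0,"rz":0},{"dx":0,"dy":0,"dz":0.8,"rx":0,"ry":0,"rz":0},{"dx":-0.4,"dy":0,"dz":0.6,"rx":0,"ry":0,"rz":0},{"dx":-0.4,"dy":0,"dz":0.4,"rx":0,"ry":0,"rz":0},{"dx":0,"dy":0,"dz":0,"rx":0,"ry":0,"rz":0}]' -
python3 - <<'E'
from h import *
p,d=robot.grab_frame("scene");P=cloud("scene",d)
cv2.imwrite("pics/c5.png",cv2.resize(p[150:330,120:420],(800,480),interpolation=cv2.INTER_CUBIC)[:,:,::-1])
m=(d>0)&(abs(P[...,0]-.565)<.04)&(abs(P[...,1]+.2)<.08)&(P[...,2]<.05)
Q=P[m];A=np.c_[Q[:,:2]-[.55,-.2],np.ones(len(Q))];print(np.linalg.lstsq(A,Q[:,2],rcond=None)[0],np.percentile(Q[:,2],[5,50,95]))
E
```

```text
ee_pos: [0.4992, -0.1994, 0.0208]
force: [0.0, -0.3, -4.2]
time_s: 20.02
ee_pos: [0.4993, -0.1994, 0.0207]
tcp_rot: [-0.695, 0.719, -0.0, 0.0]
force: [-0.3, -0.5, 0.3]
grip_width: 0.0257
time_s: 20.85
ee_pos: [0.4777, -0.1998, 0.1524]
tcp_rot: [-0.695, 0.719, -0.001, -0.001]
force: [-0.5, 0.2, -0.3]
grip_width: 0.0259
[ 0.01065364 -0.00027648  0.00794134] [0.002574   0.00823153 0.01318225]
```

View pics/c5.png

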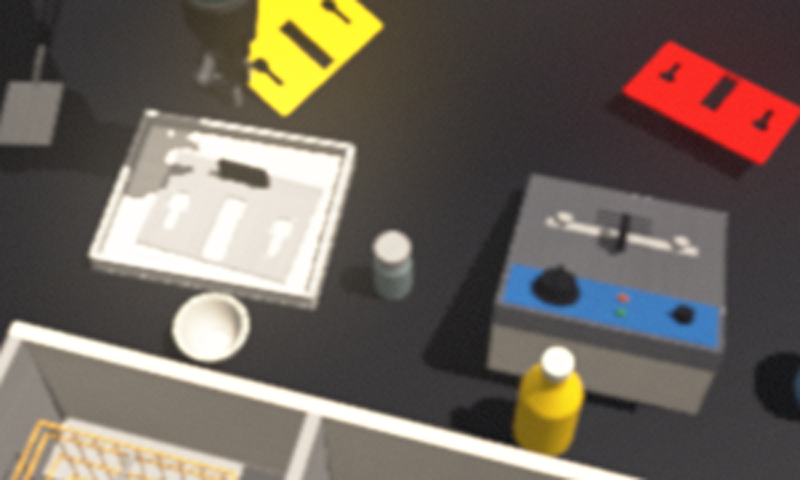

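Plate lies flat in the tray, grip up, clear of the walls (plate centre about (235,215)); the shaker, ramekin, sauce bottle and spatula look undisturbed. Handing in.

```bash
python3 -c "
from plant import robot
print(robot.hand_in(), robot.get_obs()['time_s'])"
```

```text
the job is handed in; nothing more can be done
the job is handed in; nothing more can be done
```

The steel cover plate is off the control head and lying flat in the aluminium tray, grip up and released. I handed in at about 21 s of the 51 s; no verdict is reported.

**What I did:**
- **Keeper:** it stood about 105° from the slope line. I gripped it and turned it 75° until it lay along the slope, and a picture then showed it in line with the plate still on.
- **Plate:** I slid it up to the stop, backed it down about 7 mm and lifted it off along the face normal. It came away without catching, and I carried it level to the tray and lowered it until it touched.

**Last checks:**
- The plate fits to within about 0.01 rad of level, and its origin is about 15 mm from the tray's centre.
- The gripper is open with its tip about 15 cm above the counter, touching nothing. The shaker, ramekin, sauce bottle and spatula look undisturbed. The oil, mug and screwdriver were outside or at the edge of that last picture, so I did not check them.

**What disagreed:**
- The slide to the stop measured about 19 mm, where the description gives at least 21 mm. The picture showed the studs at the hole rims and the plate lifted freely, so I treated the stop as real.
- The commanded position ran about 7 mm ahead of the arm at the stop, so the first back-down command did not move the plate. Wrist force in the slide and back-down stayed under about 20 N. The highest reading in the whole run was about 26 N, while turning the keeper.

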